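# Gauge a housing's bore and fit the guide pin of that depth

### The arm

A 6-joint arm with a two-finger parallel gripper is mounted at the origin on the work surface. World frame = base frame: x ahead of the robot, y to its left, z up, the work surface at z = 0. Lengths are in m, angles in rad, forces in N, time in s.
With the tool pointing down it reaches from about 0.35 to 0.975 m from the base axis. Payload 4.9 kg.
Tool frame: the origin (TCP) lies on the mounting face of the last link; the fingertips stand 173 mm ahead of it and the grasp point (between the pads) lies 155 mm ahead of it; z points along the fingers, y is the direction in which the jaws open and shut (so a half turn about z gives the same grasp; the last joint's range is limited). The gripper opens to 85 mm and grips with 20 to 120 N. Pads are 22 mm wide; open, the fingers measure 114 mm over their backs; the gripper's body (76 mm by 85 mm) begins 54 mm behind the grasp point. The pads swing forward as they close: fully open they stand 13 mm farther back than shut.
Start: joints at [1.13, 0.053, 1.613, -0, 1.476, -0.119], TCP at [0.198, 0.593, 0.405] pointing down, gripper open.
Joint ranges: [-3.01, 3.01], [-1.01, 2.22], [0.06, 2.58], [-1.02, 4.17], [0.09, 2.62], [-3.14, 3.14]. Speed limits (rad/s): [2.57, 2.57, 3.14, 3.14, 3.14, 3.14].

### API

Orientations are given as a unit quaternion [w, x, y, z].
In Python, from plant import manip gives the robot as it stands.
- The arm moves only by the tool play_rows, never from a script. Its argument "increments" is a list of rows, each an object with "offset": the shift along the tool's x, y, z in mm, a list of three; "twist": the turn about the tool's z in rad; "grip": the opening, from 0 (shut) to 1 (fully open). In form: [{"offset": [dx, dy, dz], "twist": twist, "grip": grip}, ...]. A call has 1 to 5 rows; each row is the pose to reach, as a shift and turn from the pose commanded when the call began, along the tool's axes at that moment; what a row does not reach only later rows make up. A row lasts 1/12 s, in which the tool goes at most 41.7 mm and 7.16 degrees, less where a joint would pass 70% of its speed; a pose out of reach is approached as far as the arm can. A call with a gripper value outside its range is refused whole. The fingers move at their own pace and stop on an object; the grip force is fixed at half the most. Time passes only in rows, so rows that repeat a pose let the fingers close. It gives the time, the measured TCP pose, the force and the opening at its end, in the units of the state.
- manip.state(): the state, without advancing time (a new reading comes with each control period).
- manip.grab_frame(name): name is "scene" or "top"; returns the picture (480x640x3 uint8, blue, green, red); there is no depth.
- manip.get_calibration(name): a dict with "fx", "fy", "cx", "cy" (pixels), "T" (4x4, takes a point from camera to world coordinates). Camera axes: x right, y down, z forward; pixel columns grow to the right and rows downward; lengths in m; the calibration is good to about 2 mm. A picture is of the moment at which its call begins. get_calibration takes no time and is no camera call.
- manip.job_done(): hands the job in, once; it reports no verdict.
Trained networks look in the newest picture that a camera, given by its name, has taken for a name from the list of things; names that differ only in an ending like _2 or _b are one class to them, and where a whole thing is asked for, a point or a joint stands for the part that bears it (a point fixed in the world has none). Each returns a list of dicts, best first, with "p" (0 to 1); they miss things now and then, are a little off and sometimes report something else, mostly with a low value. They report only what shows in the picture. A call takes as long as a camera call. They do not tell look-alikes from the thing itself.
- manip.boxes_of(query, camera): "xyz" ([x, y, z] in m, in the coordinates of the camera as it stood for that picture, good to about 4 mm: the middle of the surface that is visible of it).
- manip.tip_of(query, camera): "xyz" ([x, y, z] in m, in the coordinates of the camera as it stood for that picture, good to about 4 mm: a listed point, or the origin of a listed thing).
The state is a dict: "time": time; "joint_pos": joint angles; "joint_vel": joint speeds; "joint_efforts": joint torques, N m; "tool_pos": TCP position; "tool_rot": TCP orientation; "contact_force": force on the tool from outside, world axes, zero at the start; "ft_torque": the same for the moment, N m; "gripper_width": opening from 0.0 (shut) to 1.0 (fully open).
Only numpy, scipy, OpenCV 4.12 (cv2) and the standard library are available. Lean on these libraries where they do the work, as an engineer would, in place of code of your own. Each camera call takes 0.05 s, during which the arm holds its last target. There are 200 camera calls.

### The job

Take the orange-handled depth rod from its stand, lower it into the bore of the yellow-rimmed housing until its sprung tip is pressed in by the bottom, and hang it back in its stand. Then take the guide pin whose steel shank is as long as the bore is deep and lower it in, holding it until it is practically down, so that it stands upright on the bottom with the lower edge of its coloured grip level with the rim. Leave the other two pins standing where they are.

Things in the scene. Friction and masses are not known exactly. Their poses are not given: they have to be found in the camera images.
- bore_mouth (a point): Centre of the bore's mouth, level with the top of the rim (z up). The housing is a fixed steel cylinder 82 mm across with a yellow rim, 90 mm above the bench, on a fixed grey plate 170 x 170 x 15 mm. The upright blind bore is 44 mm wide; its flat rigid floor is 30, 46 or 62 mm below the rim, not known which. Plain steel housings without yellow are other work.
- rod_grip (a point): Point in the depth rod's orange handle (24 mm across), on the axis, 113 mm above the tip; z up the rod. The handle spans 86 to 136 mm above the tip; below it a collar 44 mm across, underside 80 mm above the tip, then a 16 mm tall cone (25 mm wide at the top) to the 12 mm steel rod. About 150 g. It starts hanging upright by its collar in the stand.
- rod_tip (a point): The flat lower end of the depth rod's sprung brass tip (12 mm across, lowest 20 mm of the rod), on the axis, z up the rod. The point moves with the tip. Lengths of the rod are given with the tip out, as it is when touching nothing.
- stand_mouth (a point): Centre of the upper rim of the rod's stand: a fixed aluminium tube 60 mm across, hole 30 mm wide, on a dark foot 110 mm square; the rim is 90 mm above the bench. With the rod hung in it, its collar rests on this rim and its tip is 80 mm below.
- rod_plunger (a joint): How far the rod's brass tip is pushed up into the rod, in m: 0 out, 0.006 fully in (then rigid). Its spring gives at about 1 N and takes about 3 N to push fully in.
- pin_red_grip (a point): Guide pin with the red grip, standing upright on the bench at the start (about 300 g): a bare steel shank 28 mm across and 30 mm long with a slightly tapered foot, and above it a red grip 27 mm across and 55 mm tall. This point is on the axis in the grip, 60 mm above the foot and 30 mm above the line where shank and grip meet (z points up the pin).
- pin_red_line (a point): The line where the red pin's steel shank meets its red grip: on the axis, 30 mm above the foot.
- pin_black_grip (a point): Guide pin with the black grip, standing upright on the bench at the start (about 300 g): a bare steel shank 28 mm across and 46 mm long with a slightly tapered foot, and above it a black grip 27 mm across and 55 mm tall. This point is on the axis in the grip, 76 mm above the foot and 30 mm above the line where shank and grip meet (z points up the pin).
- pin_black_line (a point): The line where the black pin's steel shank meets its black grip: on the axis, 46 mm above the foot.
- pin_green_grip (a point): Guide pin with the green grip, standing upright on the bench at the start (about 300 g): a bare steel shank 28 mm across and 62 mm long with a slightly tapered foot, and above it a green grip 27 mm across and 55 mm tall. This point is on the axis in the grip, 92 mm above the foot and 30 mm above the line where shank and grip meet (z points up the pin).
- pin_green_line (a point): The line where the green pin's steel shank meets its green grip: on the axis, 62 mm above the foot.
- rod: The depth rod as a body; origin at its lower tip, z up the rod.
- pin_red: The red pin as a body; origin at the centre of its foot, z up the pin.
- pin_black: The black pin as a body; origin at the centre of its foot, z up the pin.
- pin_green: The green pin as a body; origin at the centre of its foot, z up the pin.
Not all that is in view belongs to the job. What is shaped like the part that bears stand_mouth but blue or brown is not meant.

How it is judged:
On the way, in this order (a step that is already met when the one before it is completed fails the run):
1. the depth rod, upright in the bore of the yellow-rimmed housing, its sprung tip pushed in at least 1.5 mm by the bottom (horizontal distance between rod_tip and bore_mouth below 0.022 m and z of rod_tip in the frame of bore_mouth below -0.025 m and angle between rod_grip's own z axis and vertical below 0.26 rad and value of joint rod_plunger above 0.0015 m), for 0.05 s.
2. the depth rod hangs in its stand again, let go (horizontal distance between rod_tip and stand_mouth below 0.015 m and z of rod_tip in the frame of stand_mouth below -0.074 m and angle between rod_grip's own z axis and vertical below 0.17 rad and contact force between the fingers and rod below 0.1 N), for 0.2 s.
3. a pin, still held by the fingers, is in the bore, its line no more than 15 mm above the rim (((horizontal distance between pin_red_grip and bore_mouth below 0.02 m and z of pin_red_line in the frame of bore_mouth below 0.015 m and contact force between the fingers and pin_red above 0.5 N) or (horizontal distance between pin_black_grip and bore_mouth below 0.02 m and z of pin_black_line in the frame of bore_mouth below 0.015 m and contact force between the fingers and pin_black above 0.5 N) or (horizontal distance between pin_green_grip and bore_mouth below 0.02 m and z of pin_green_line in the frame of bore_mouth below 0.015 m and contact force between the fingers and pin_green above 0.5 N))), for 0.05 s.
At the end, for the whole second after the job is handed in: One pin at rest in the bore, upright within 10 deg, its shank-grip line within 7 mm of the rim's height; the other pins upright within 30 mm of their starts; the rod hung in its stand: tip within 15 mm of its axis, collar within 6 mm of its rim, within 10 deg of upright (((z of pin_red_line in the frame of bore_mouth between -0.007 and 0.007 m and horizontal distance between pin_red_grip and bore_mouth below 0.02 m and angle between each of pin_red_grip, pin_black_grip, pin_green_grip's own z axis and vertical below 0.17 rad and linear speed of pin_red below 0.02 m/s and distance of each of pin_black_grip, pin_green_grip from where it was at the start of the episode below 0.03 m) or (z of pin_black_line in the frame of bore_mouth between -0.007 and 0.007 m and horizontal distance between pin_black_grip and bore_mouth below 0.02 m and angle between each of pin_black_grip, pin_red_grip, pin_green_grip's own z axis and vertical below 0.17 rad and linear speed of pin_black below 0.02 m/s and distance of each of pin_red_grip, pin_green_grip from where it was at the start of the episode below 0.03 m) or (z of pin_green_line in the frame of bore_mouth between -0.007 and 0.007 m and horizontal distance between pin_green_grip and bore_mouth below 0.02 m and angle between each of pin_green_grip, pin_red_grip, pin_black_grip's own z axis and vertical below 0.17 rad and linear speed of pin_green below 0.02 m/s and distance of each of pin_red_grip, pin_black_grip from where it was at the start of the episode below 0.03 m)) and horizontal distance between rod_tip and stand_mouth below 0.015 m and z of rod_tip in the frame of stand_mouth below -0.074 m and angle between rod_grip's own z axis and vertical below 0.17 rad); the robot touches nothing.
It fails at once if a second pin is moved more than 30 mm: only the chosen pin may be taken (distance of each of pin_red_grip, pin_black_grip from where it was at the start of the episode above 0.03 m or distance of each of pin_red_grip, pin_green_grip from where it was at the start of the episode above 0.03 m or distance of each of pin_black_grip, pin_green_grip from where it was at the start of the episode above 0.03 m).
It also fails if it takes over 70 s, if anything falls off the work surface, if the arm or the gripper's body presses on something with over 40 N, if the wrist force passes 120 N, or if a joint passes its speed limit or range.

## Working session

There is one attempt and no reset: what is moved stays moved. The work goes in short steps, Python scripts to look and compute and a tool call to move; the robot and the scene stay as the last step left them, time stands still between calls to the robot, and variables do not carry over. Pictures are saved under pics/ and viewed, about 8 in all and at most 12, crops included, and the job is handed in when it is done.

Besides the shell and the picture viewer there is one more tool, called after "Emit:" as a command line: name --argument value ..., lists and objects as JSON in quotes. play_rows: Moves the arm, as the interface text tells. Its arguments: {"type":"object","properties":{"increments":{"type":"array"}},"required":["increments"]}

```bash
mkdir -p pics; cat > h.py <<'E'
import numpy as np, cv2
from plant import manip
def W(cam,p):
    T=np.array(manip.get_calibration(cam)["T"]); return (T@np.r_[p,1])[:3]
def px(cam,w):
    c=manip.get_calibration(cam); p=np.linalg.inv(np.array(c["T"]))@np.r_[w,1]
    return c["fx"]*p[0]/p[2]+c["cx"], c["fy"]*p[1]/p[2]+c["cy"]
def ray(cam,u,v,z):
    c=manip.get_calibration(cam);T=np.array(c["T"]);d=T[:3,:3]@np.array([(u-c["cx"])/c["fx"],(v-c["cy"])/c["fy"],1]);o=T[:3,3]
    return o+d*(z-o[2])/d[2]
def tips(cam,names,f="tip_of"):
    for n in names:
        for r in getattr(manip,f)(n,cam):
            w=W(cam,r["xyz"]); print(cam,n,round(r["p"],2),np.round(w,3),np.round(px(cam,w)).astype(int))
E
python3 - <<'E'
from h import *
for c in("scene","top"):
    cv2.imwrite(f"pics/{c}0.png",manip.grab_frame(c))
    tips(c,["bore_mouth","rod_grip","stand_mouth","pin_red_grip","pin_black_grip","pin_green_grip"])
    print(np.round(manip.get_calibration(c)["T"],3).tolist(),manip.get_calibration(c)["fx"])
print(manip.state())
E
```

```text
scene bore_mouth 0.85 [0.516 0.002 0.088] [293 250]
scene rod_grip 0.63 [ 0.5   -0.235  0.125] [232 181]
scene stand_mouth 0.73 [ 0.299 -0.247  0.092] [311 169]
scene stand_mouth 0.58 [0.599 0.252 0.032] [345 381]
scene stand_mouth 0.55 [ 0.5   -0.238  0.092] [233 196]
scene pin_red_grip 0.69 [0.6   0.254 0.062] [346 366]
scene pin_black_grip 0.76 [0.497 0.344 0.077] [450 362]
scene pin_green_grip 0.8 [0.432 0.255 0.095] [436 300]
scene pin_green_grip 0.74 [0.515 0.001 0.087] [293 250]
[[-0.797, 0.322, -0.511, 0.936], [0.604, 0.41, -0.683, 0.671], [-0.011, -0.853, -0.522, 0.586], [0.0, 0.0, 0.0, 1.0]] 544.2128646791706
top bore_mouth 0.73 [ 0.517 -0.004  0.089] [346 215]
top rod_grip 0.62 [ 0.495 -0.238  0.125] [458 223]
top stand_mouth 0.89 [ 0.293 -0.247  0.09 ] [460 319]
top stand_mouth 0.75 [0.287 0.196 0.092] [253 321]
top stand_mouth 0.66 [ 0.493 -0.243  0.094] [457 225]
top pin_red_grip 0.59 [0.602 0.254 0.059] [232 179]
top pin_black_grip 0.64 [0.492 0.343 0.076] [189 227]
top pin_green_grip 0.72 [0.432 0.254 0.096] [226 253]
[[0.002, -0.996, 0.084, 0.368], [-1.0, -0.002, 0.01, 0.028], [-0.01, -0.084, -0.996, 1.118], [0.0, 0.0, 0.0, 1.0]] 475.7102199881881
{'time': 0.7, 'joint_pos': array([ 1.13002911e+00,  5.27017689e-02,  1.61285317e+00,  3.05525424e-06,
        1.47602513e+00, -1.18997539e-01]), 'joint_vel': array([ 2.59548383e-04,  9.24956341e-04,  5.19703136e-05, -4.61982046e-04,
        3.32422330e-04,  2.05523968e-03]), 'joint_efforts': array([ 5.38899294e-04, -3.93580520e+01, -3.70356417e+01, -1.62269730e-04,
        8.02145296e-04,  1.21476444e-05]), 'tool_pos': array([0.19764819, 0.59291691, 0.40473048]), 'tool_rot': array([2.77072899e-07, 1.60191826e-01, 9.87085902e-01, 6.46918427e-06]), 'contact_force': array([ 0.15621047, -0.18937902,  0.00244353]), 'ft_torque': array([-0.0012664 , -0.02899946, -0.03430771]), 'gripper_width': 0.9979566320263807}
```

```bash
python3 -c "
import cv2,numpy as np
a=cv2.imread('pics/scene0.png');b=cv2.imread('pics/top0.png')
cv2.imwrite('pics/both.png',np.hstack([cv2.resize(a,(0,0),fx=.625,fy=.625),cv2.resize(b,(0,0),fx=.625,fy=.625)]))
c=cv2.resize(a[120:300,180:380],(400,360));d=cv2.resize(b[170:350,390:510],(240,360));e=cv2.resize(b[170:260,290:400],(0,0),fx=1.4,fy=4)[:,:]
cv2.imwrite('pics/crop.png',np.hstack([c,d,e]))"
```

```text
(no output)
```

View pics/both.png

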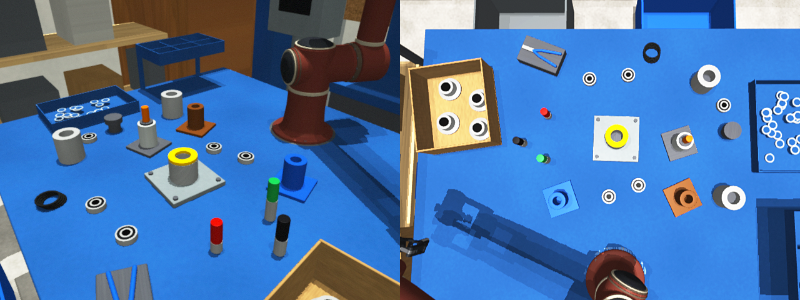

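View pics/crop.png

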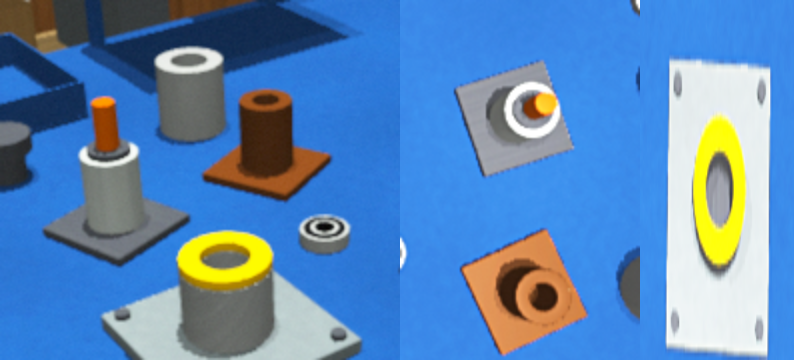

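The pictures show three stand-shaped things:
- An aluminium stand on a dark foot holding the orange rod: scene (233,190), top (458,223). This one fits the description.
- A brown look-alike: scene (311,169).
- A blue look-alike: top (253,321).

The yellow rim is at scene (293,250), top (346,215). I'll refine these positions by colour.

```bash
cat > m.py <<'E'
from h import *
def blob(cam,lo,hi,roi,hole=False):
    im=cv2.cvtColor(manip.grab_frame(cam),cv2.COLOR_BGR2HSV); m=cv2.inRange(im,lo,hi)
    k=np.zeros_like(m);u0,v0,u1,v1=roi;k[v0:v1,u0:u1]=255;m&=k
    cs,h=cv2.findContours(m,cv2.RETR_CCOMP,cv2.CHAIN_APPROX_NONE)
    cs=[c for c,x in zip(cs,h[0]) if (x[3]>=0)==hole]
    c=max(cs,key=cv2.contourArea);M=cv2.moments(c);return M["m10"]/M["m00"],M["m01"]/M["m00"],M["m00"]
def tri(a,b):
    P=[]
    for cam in("scene","top"):
        c=manip.get_calibration(cam);K=np.array([[c["fx"],0,c["cx"]],[0,c["fy"],c["cy"]],[0,0,1]]);P.append(K@np.linalg.inv(np.array(c["T"]))[:3])
    X=cv2.triangulatePoints(P[0],P[1],np.array(a[:2]).reshape(2,1),np.array(b[:2]).reshape(2,1));return (X[:3]/X[3]).ravel()
E
python3 - <<'E'
from m import *
Y=(22,120,120),(35,255,255);O=(5,150,100),(20,255,255)
a=blob("scene",*Y,(230,200,350,320),True);b=blob("top",*Y,(300,170,400,260),True)
print(a,b,ray("scene",*a[:2],.09),ray("top",*b[:2],.09),tri(a,b))
a=blob("scene",*O,(210,150,260,200));b=blob("top",*O,(430,200,490,250))
print(a,b,ray("scene",*a[:2],.123),ray("top",*b[:2],.13),tri(a,b))
E
```

```text
(292.1550603528319, 249.32033426183844, 179.5) (346.1687898089172, 217.0031847133758, 314.0) [0.51691147 0.00244815 0.09      ] [ 0.51170198 -0.00406284  0.09      ] [ 0.51253738 -0.00431312  0.08491379]
(232.3579507651364, 181.97272122421822, 250.5) (455.90384615384613, 224.1410256410256, 52.0) [ 0.4987191  -0.23607833  0.123     ] [ 0.49134238 -0.23153924  0.13      ] [ 0.49571757 -0.23582545  0.12171187]
```

Emit:
play_rows --increments '[{"offset": [-25, -31, 0], "twist": 0, "grip": 1}, {"offset": [-50, -62, 0], "twist": 0, "grip": 1}, {"offset": [-75, -94, 0], "twist": 0, "grip": 1}, {"offset": [-100, -126, 0], "twist": 0, "grip": 1}, {"offset": [-125, -158, 0], "twist": 0, "grip": 1}]'

```text
time: 1.32
tool_pos: [0.2664, 0.4019, 0.4046]
tool_rot: [0.0, 0.16, 0.987, 0.0]
contact_force: [1.2, -0.2, 0.8]
gripper_width: 1.003
```

Emit:
play_rows --increments '[{"offset": [-25, -31, 0], "twist": 0, "grip": 1}, {"offset": [-50, -62, 0], "twist": 0, "grip": 1}, {"offset": [-75, -94, 0], "twist": 0, "grip": 1}, {"offset": [-100, -126, 0], "twist": 0, "grip": 1}, {"offset": [-125, -158, 0], "twist": 0, "grip": 1}]'

```text
time: 1.73
tool_pos: [0.3348, 0.2123, 0.405]
tool_rot: [0.001, 0.16, 0.987, 0.0]
contact_force: [1.4, -0.2, 0.6]
gripper_width: 1.003
```

Emit:
play_rows --increments '[{"offset": [-25, -31, 0], "twist": 0, "grip": 1}, {"offset": [-50, -62, 0], "twist": 0, "grip": 1}, {"offset": [-75, -94, 0], "twist": 0, "grip": 1}, {"offset": [-100, -126, 0], "twist": 0, "grip": 1}, {"offset": [-125, -158, 0], "twist": 0, "grip": 1}]'

```text
time: 2.15
tool_pos: [0.4035, 0.0226, 0.4052]
tool_rot: [0.001, 0.16, 0.987, 0.0]
contact_force: [0.9, -0.1, 0.3]
gripper_width: 0.997
```

Emit:
play_rows --increments '[{"offset": [-25, -31, 0], "twist": 0, "grip": 1}, {"offset": [-50, -62, 0], "twist": 0, "grip": 1}, {"offset": [-75, -94, 0], "twist": 0, "grip": 1}, {"offset": [-100, -126, 0], "twist": 0, "grip": 1}, {"offset": [-125, -158, 0], "twist": 0, "grip": 1}]'

```text
time: 2.57
tool_pos: [0.4723, -0.167, 0.4049]
tool_rot: [0.0, 0.161, 0.987, -0.0]
contact_force: [0.4, 0.6, 0.5]
gripper_width: 1.003
```

Emit:
play_rows --increments '[{"offset": [-23, -30, 0], "twist": 0, "grip": 1}, {"offset": [-46, -61, 0], "twist": 0, "grip": 1}, {"offset": [-46, -61, 20], "twist": 0, "grip": 1}, {"offset": [-46, -61, 40], "twist": 0, "grip": 1}, {"offset": [-46, -61, 40], "twist": 0, "grip": 1}]'

```text
time: 2.98
tool_pos: [0.4955, -0.2374, 0.36]
tool_rot: [-0.004, 0.161, 0.987, 0.002]
contact_force: [-0.7, 2.0, -0.1]
gripper_width: 1.0
```

```bash
python3 - <<'E'
from h import *
s=manip.state();print(s["tool_pos"],s["tool_rot"],s["gripper_width"])
a=manip.grab_frame("scene");b=manip.grab_frame("top")
cv2.imwrite('pics/c1.png',np.hstack([cv2.resize(a[60:260,140:340],(400,400)),cv2.resize(b[130:330,350:550],(400,400))]))
print(px("scene",s["tool_pos"]-[0,0,.155]),px("top",s["tool_pos"]-[0,0,.155]))
tips("top",["rod_grip"]);tips("scene",["rod_grip"])
E
```

```text
[ 0.49546548 -0.23741395  0.35995409] [-0.0036888   0.16086969  0.98696735  0.00166976] 0.9995149129682275
(np.float64(229.0772784303286), np.float64(142.43278951835163)) (np.float64(469.0544721688317), np.float64(217.21405952681954))
top rod_grip 0.58 [ 0.499 -0.237  0.125] [458 221]
scene rod_grip 0.79 [ 0.5   -0.237  0.123] [232 182]
scene rod_grip 0.36 [ 0.601  0.252 -0.003] [344 400]
```

View pics/c1.png

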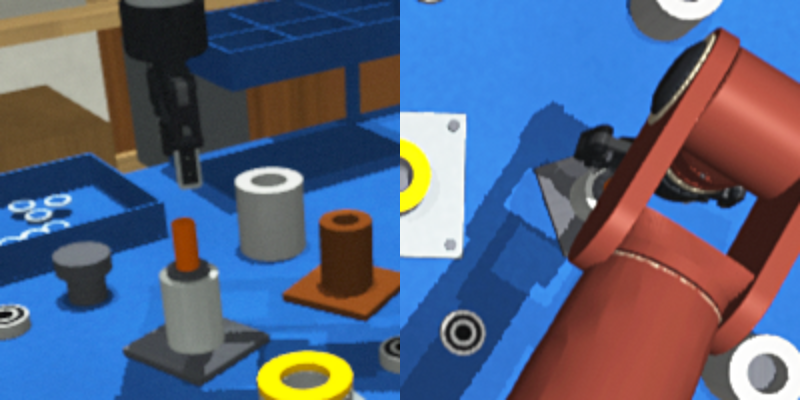

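The view shows the fingers directly above the orange handle (scene about (233,180)), so I'll descend and grip.

Emit:
play_rows --increments '[{"offset": [-2, 0, 25], "twist": 0, "grip": 1}, {"offset": [-2, 0, 50], "twist": 0, "grip": 1}, {"offset": [-2, 0, 75], "twist": 0, "grip": 1}, {"offset": [-2, 0, 87], "twist": 0, "grip": 1}, {"offset": [-2, 0, 87], "twist": 0, "grip": 0.6}]'

```text
time: 3.6
tool_pos: [0.4977, -0.237, 0.2755]
tool_rot: [-0.002, 0.16, 0.987, 0.001]
contact_force: [-1.3, 0.1, 0.0]
gripper_width: 0.884
```

Emit:
play_rows --increments '[{"offset": [0, 0, 0], "twist": 0, "grip": 0.4}, {"offset": [0, 0, 0], "twist": 0, "grip": 0.3}, {"offset": [0, 0, 0], "twist": 0, "grip": 0.2}, {"offset": [0, 0, 0], "twist": 0, "grip": 0}, {"offset": [0, 0, 0], "twist": 0, "grip": 0}]'

```text
time: 4.02
tool_pos: [0.499, -0.2383, 0.2799]
tool_rot: [0.002, 0.16, 0.987, -0.001]
contact_force: [-0.5, -0.6, 4.1]
gripper_width: 0.268
```

Emit:
play_rows --increments '[{"offset": [0, 0, 0], "twist": 0, "grip": 0}, {"offset": [0, 0, 0], "twist": 0, "grip": 0}, {"offset": [0, 0, 0], "twist": 0, "grip": 0}, {"offset": [0, 0, 0], "twist": 0, "grip": 0}, {"offset": [0, 0, 0], "twist": 0, "grip": 0}]'

```text
time: 4.43
tool_pos: [0.499, -0.2384, 0.2799]
tool_rot: [0.002, 0.16, 0.987, -0.001]
contact_force: [-0.4, 0.1, 5.9]
gripper_width: 0.267
```

Emit:
play_rows --increments '[{"offset": [0, 0, -15], "twist": 0, "grip": 0}, {"offset": [0, 0, -45], "twist": 0, "grip": 0}, {"offset": [0, 0, -80], "twist": 0, "grip": 0}, {"offset": [0, 0, -110], "twist": 0, "grip": 0}, {"offset": [0, 0, -125], "twist": 0, "grip": 0}]'

```text
time: 4.85
tool_pos: [0.4987, -0.238, 0.4072]
tool_rot: [0.003, 0.16, 0.987, -0.001]
contact_force: [1.0, -0.3, -1.1]
gripper_width: 0.264
```

Emit:
play_rows --increments '[{"offset": [0, 0, 0], "twist": 0, "grip": 0}, {"offset": [0, 0, 0], "twist": 0, "grip": 0}]'

```text
time: 5.02
tool_pos: [0.4983, -0.2378, 0.4029]
tool_rot: [0.0, 0.16, 0.987, -0.0]
contact_force: [0.4, -0.4, -2.3]
gripper_width: 0.269
```

```bash
python3 - <<'E'
from h import *
s=manip.state();print(s["tool_pos"],s["tool_rot"],s["gripper_width"],s["contact_force"])
for c in("scene","top"):
    manip.grab_frame(c); tips(c,["rod_tip","rod_grip","bore_mouth"])
    print(c,px(c,s["tool_pos"]-[0,0,.155]))
E
```

```text
[ 0.49829771 -0.23782085  0.40288653] [ 4.41992064e-04  1.60239438e-01  9.87078064e-01 -1.50048531e-04] 0.26904712019116866 [ 0.42776503 -0.41880848 -2.31970188]
scene rod_grip 0.63 [ 0.5   -0.234  0.249] [225 121]
scene rod_grip 0.55 [0.5   0.349 0.047] [449 382]
scene rod_grip 0.51 [0.6   0.256 0.063] [347 367]
scene bore_mouth 0.97 [0.513 0.004 0.089] [295 249]
scene (np.float64(225.16944346740155), np.float64(121.02663467564562))
top rod_tip 0.42 [0.601 0.253 0.031] [235 182]
top bore_mouth 0.88 [ 0.516 -0.006  0.09 ] [347 215]
top (np.float64(475.9747217489099), np.float64(212.46075992691448))
```

Emit:
play_rows --increments '[{"offset": [6, 24, 0], "twist": 0, "grip": 0}, {"offset": [15, 58, 0], "twist": 0, "grip": 0}, {"offset": [24, 94, 0], "twist": 0, "grip": 0}, {"offset": [33, 130, 0], "twist": 0, "grip": 0}, {"offset": [42, 165, 0], "twist": 0, "grip": 0}]'

```text
time: 5.83
tool_pos: [0.5105, -0.0665, 0.4025]
tool_rot: [0.0, 0.161, 0.987, 0.0]
contact_force: [1.3, 0.7, -2.4]
gripper_width: 0.266
```

Emit:
play_rows --increments '[{"offset": [9, 35, 0], "twist": 0, "grip": 0}, {"offset": [17, 65, 0], "twist": 0, "grip": 0}, {"offset": [17, 65, 0], "twist": 0, "grip": 0}, {"offset": [17, 65, 10], "twist": 0, "grip": 0}, {"offset": [17, 65, 25], "twist": 0, "grip": 0}]'

```text
time: 6.25
tool_pos: [0.5156, -0.0012, 0.3787]
tool_rot: [0.002, 0.16, 0.987, -0.0]
contact_force: [-0.2, 0.5, -2.1]
gripper_width: 0.265
```

```bash
python3 - <<'E'
from h import *
a=manip.grab_frame("scene");s=manip.state();print(s["tool_pos"],s["contact_force"],px("scene",s["tool_pos"]-[0,0,.155]),px("scene",s["tool_pos"]-[0,0,.269]))
tips("scene",["rod_tip","rod_grip","bore_mouth"])
b=manip.grab_frame("top")
cv2.imwrite('pics/c2.png',np.hstack([cv2.resize(a[110:310,200:400],(400,400)),cv2.resize(b[130:330,250:450],(400,400))]))
E
```

```text
[ 0.51444302 -0.00151905  0.37368057] [-1.32339895  0.20342485 -5.29856636] (np.float64(288.2646004913565), np.float64(179.4325920518292)) (np.float64(291.659848217305), np.float64(240.56597817690192))
scene rod_tip 0.73 [0.499 0.344 0.077] [450 363]
scene rod_tip 0.56 [0.519 0.001 0.112] [290 238]
scene rod_grip 0.81 [0.517 0.003 0.223] [288 178]
scene bore_mouth 0.92 [0.515 0.002 0.088] [293 250]
```

View pics/c2.png

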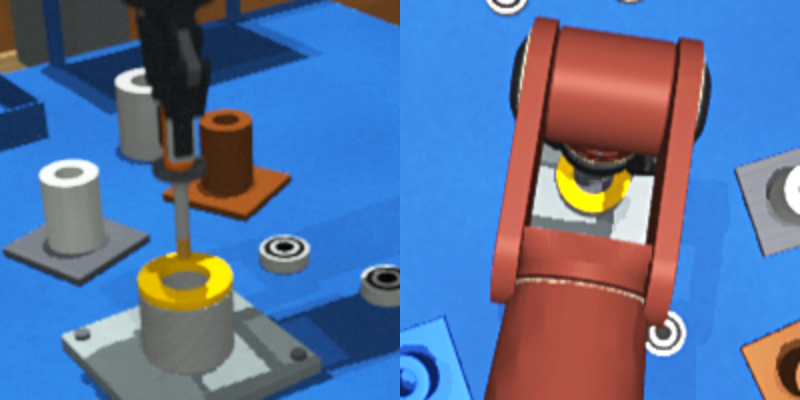

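Emit:
play_rows --increments '[{"offset": [0, 0, 15], "twist": 0, "grip": 0}, {"offset": [0, 0, 30], "twist": 0, "grip": 0}, {"offset": [0, 0, 44], "twist": 0, "grip": 0}, {"offset": [0, 0, 44], "twist": 0, "grip": 0}, {"offset": [0, 0, 44], "twist": 0, "grip": 0}]'

```text
time: 6.92
tool_pos: [0.5151, -0.0015, 0.3337]
tool_rot: [-0.0, 0.161, 0.987, -0.0]
contact_force: [0.1, -0.1, -1.4]
gripper_width: 0.268
```

Emit:
play_rows --increments '[{"offset": [0, 0, 4], "twist": 0, "grip": 0}, {"offset": [0, 0, 8], "twist": 0, "grip": 0}, {"offset": [0, 0, 10], "twist": 0, "grip": 0}, {"offset": [0, 0, 10], "twist": 0, "grip": 0}, {"offset": [0, 0, 10], "twist": 0, "grip": 0}]'

```text
time: 7.33
tool_pos: [0.5152, -0.001, 0.3239]
tool_rot: [0.0, 0.16, 0.987, -0.0]
contact_force: [-0.5, -0.2, -2.5]
gripper_width: 0.266
```

```bash
python3 - <<'E'
from h import *
for i in range(4):
    s=manip.state();print(s["tool_pos"],s["contact_force"]); manip.grab_frame("scene")
E
```

```text
[ 0.51516543 -0.00097815  0.323889  ] [-0.4724156  -0.2332167  -2.52672307]
[ 0.51520429 -0.00097406  0.32396173] [-0.19606691  0.13333446 -2.45224405]
[ 0.51520706 -0.00098556  0.3240031 ] [ 0.30356118  0.71365984 -1.78265581]
[ 0.51521342 -0.00096538  0.32400887] [-0.74777594  0.61770331 -2.01130523]
```

Emit:
play_rows --increments '[{"offset": [0, 0, 4], "twist": 0, "grip": 0}, {"offset": [0, 0, 8], "twist": 0, "grip": 0}, {"offset": [0, 0, 12], "twist": 0, "grip": 0}, {"offset": [0, 0, 14], "twist": 0, "grip": 0}, {"offset": [0, 0, 14], "twist": 0, "grip": 0}]'

```text
time: 7.95
tool_pos: [0.5148, -0.001, 0.3086]
tool_rot: [-0.001, 0.16, 0.987, -0.0]
contact_force: [0.2, 0.0, -2.2]
gripper_width: 0.262
```

```bash
python3 - <<'E'
from h import *
for i in range(4):
    s=manip.state();print(s["tool_pos"],s["contact_force"]); manip.grab_frame("scene")
E
```

```text
[ 0.51479236 -0.00095446  0.3085809 ] [ 0.19842477  0.02469676 -2.22195518]
[ 0.51494005 -0.00096177  0.30903466] [-0.20740116  0.76708343 -2.76216954]
[ 0.51507436 -0.0009818   0.30943605] [-0.71277842  0.78461335 -1.90876361]
[ 0.51515807 -0.00101472  0.30971112] [-0.56664492  0.59996292 -2.542348  ]
```

Emit:
play_rows --increments '[{"offset": [0, 0, 2], "twist": 0, "grip": 0}, {"offset": [0, 0, 4], "twist": 0, "grip": 0}, {"offset": [0, 0, 4], "twist": 0, "grip": 0}, {"offset": [0, 0, 4], "twist": 0, "grip": 0}]'

```text
time: 8.48
tool_pos: [0.515, -0.001, 0.3054]
tool_rot: [-0.0, 0.16, 0.987, 0.0]
contact_force: [-0.2, -0.3, -1.8]
gripper_width: 0.268
```

```bash
python3 - <<'E'
from h import *
for i in range(4):
    s=manip.state();print(s["tool_pos"],s["contact_force"]); manip.grab_frame("scene")
tips("scene",["rod_grip","rod_tip"]);print(px("scene",s["tool_pos"]-[0,0,.155]))
E
```

```text
[ 0.51503149 -0.00097113  0.30544501] [-0.24495414 -0.29311119 -1.78084838]
[ 0.51510021 -0.00098311  0.30563581] [-0.0410543  -0.19710095 -1.79433233]
[ 0.5151351  -0.00097713  0.30569368] [-0.32680212  0.68904805 -1.90591933]
[ 0.51514352 -0.0010008   0.30576836] [ 1.05693117 -0.59259154 -1.99219476]
scene rod_grip 0.93 [0.518 0.004 0.152] [290 218]
(np.float64(290.1617514472568), np.float64(217.06759899064375))
```

Emit:
play_rows --increments '[{"offset": [0, 0, 4], "twist": 0, "grip": 0}, {"offset": [0, 0, 8], "twist": 0, "grip": 0}, {"offset": [0, 0, 10], "twist": 0, "grip": 0}, {"offset": [0, 0, 11], "twist": 0, "grip": 0}, {"offset": [0, 0, 11], "twist": 0, "grip": 0}]'

```text
time: 9.2
tool_pos: [0.5152, -0.001, 0.2947]
tool_rot: [0.0, 0.16, 0.987, 0.0]
contact_force: [0.0, 0.2, 0.7]
gripper_width: 0.266
```

```bash
python3 - <<'E'
from h import *
for i in range(4):
    s=manip.state();print(s["tool_pos"],s["contact_force"]); manip.grab_frame("scene")
tips("scene",["rod_grip","rod_tip"]);print(px("scene",s["tool_pos"]-[0,0,.155]))
E
```

```text
[ 0.51524331 -0.0010148   0.29472431] [0.03408786 0.16498343 0.7209634 ]
[ 0.51528128 -0.00101105  0.29495428] [ 0.88282406 -0.31203741  0.22013463]
[ 0.51527376 -0.00102045  0.29502551] [ 0.44297687 -0.01135613  0.08815006]
[ 0.51524749 -0.0010058   0.29502876] [-0.63405901  0.45084596  0.62982044]
scene rod_grip 0.87 [0.517 0.    0.14 ] [290 223]
scene rod_grip 0.16 [ 0.436  0.261 -0.002] [431 353]
(np.float64(290.4229207604254), np.float64(222.73378261384298))
```

The spring pushes back about 2.4 N with the tip near z = 0.028, so the bore is 62 mm deep and the green pin is the one to use. I'll press slightly further, then retract.

Emit:
play_rows --increments '[{"offset": [0, 0, 1], "twist": 0, "grip": 0}, {"offset": [0, 0, 1], "twist": 0, "grip": 0}, {"offset": [0, 0, 1], "twist": 0, "grip": 0}, {"offset": [0, 0, -20], "twist": 0, "grip": 0}, {"offset": [0, 0, -50], "twist": 0, "grip": 0}]'

```text
time: 9.92
tool_pos: [0.5136, -0.0008, 0.3407]
tool_rot: [-0.005, 0.16, 0.987, -0.0]
contact_force: [0.2, -0.5, -1.9]
gripper_width: 0.268
```

Emit:
play_rows --increments '[{"offset": [0, 0, -30], "twist": 0, "grip": 0}, {"offset": [0, 0, -58], "twist": 0, "grip": 0}, {"offset": [0, 0, -58], "twist": 0, "grip": 0}, {"offset": [0, 0, -58], "twist": 0, "grip": 0}]'

```text
time: 10.25
tool_pos: [0.5154, -0.001, 0.4042]
tool_rot: [0.002, 0.16, 0.987, -0.0]
contact_force: [0.2, -0.7, -3.1]
gripper_width: 0.267
```

Emit:
play_rows --increments '[{"offset": [-6, -24, 0], "twist": 0, "grip": 0}, {"offset": [-15, -58, 0], "twist": 0, "grip": 0}, {"offset": [-24, -94, 0], "twist": 0, "grip": 0}, {"offset": [-33, -130, 0], "twist": 0, "grip": 0}, {"offset": [-42, -165, 0], "twist": 0, "grip": 0}]'

```text
time: 10.67
tool_pos: [0.5018, -0.172, 0.3993]
tool_rot: [-0.002, 0.16, 0.987, 0.001]
contact_force: [0.9, 0.4, -2.0]
gripper_width: 0.264
```

Emit:
play_rows --increments '[{"offset": [-9, -35, 0], "twist": 0, "grip": 0}, {"offset": [-17, -65, 0], "twist": 0, "grip": 0}, {"offset": [-17, -65, 0], "twist": 0, "grip": 0}, {"offset": [-17, -65, 0], "twist": 0, "grip": 0}, {"offset": [-17, -65, 15], "twist": 0, "grip": 0}]'

```text
time: 11.08
tool_pos: [0.4986, -0.238, 0.3885]
tool_rot: [0.001, 0.16, 0.987, -0.0]
contact_force: [-0.2, -0.3, -1.9]
gripper_width: 0.267
```

```bash
python3 - <<'E'
from h import *
a=manip.grab_frame("scene");s=manip.state();print(s["tool_pos"],s["contact_force"],px("scene",s["tool_pos"]-[0,0,.155]),px("scene",s["tool_pos"]-[0,0,.269]))
tips("scene",["rod_tip","rod_grip","stand_mouth"])
b=manip.grab_frame("top");tips("top",["rod_tip","stand_mouth"])
cv2.imwrite('pics/c3.png',np.hstack([cv2.resize(a[110:260,160:310],(400,400)),cv2.resize(b[150:300,380:530],(400,400))]))
E
```

```text
[ 0.49777581 -0.23689783  0.38329079] [-0.76672126  0.62935517 -4.8586388 ] (np.float64(226.79637513525532), np.float64(131.11337383403583)) (np.float64(233.03263107757573), np.float64(185.6651986084245))
scene rod_tip 0.41 [ 0.499 -0.235  0.125] [232 181]
scene rod_grip 0.66 [ 0.5   -0.234  0.235] [226 128]
scene rod_grip 0.37 [0.602 0.251 0.035] [344 380]
scene stand_mouth 0.86 [ 0.502 -0.238  0.09 ] [232 197]
scene stand_mouth 0.78 [ 0.298 -0.248  0.09 ] [312 170]
scene stand_mouth 0.64 [0.287 0.203 0.088] [473 256]
top stand_mouth 0.74 [0.286 0.194 0.092] [253 321]
top stand_mouth 0.65 [ 0.493 -0.245  0.094] [458 226]
```

View pics/c3.png

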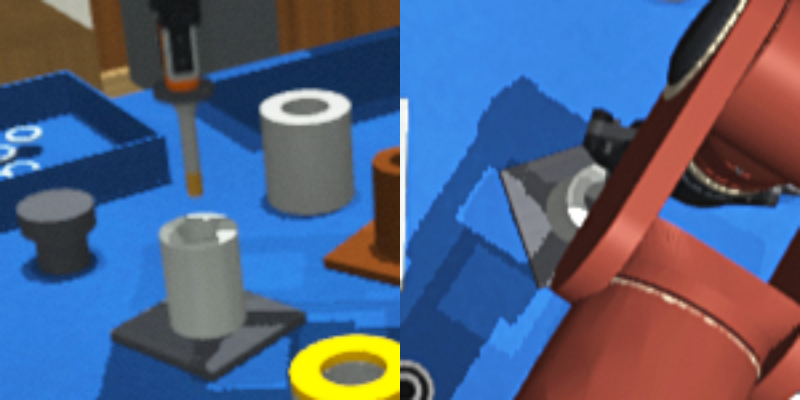

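The rod hangs vertically over the stand hole, with the tip at scene about (233,183) and the hole at (234,196). I'll lower it.

Emit:
play_rows --increments '[{"offset": [0, 0, 20], "twist": 0, "grip": 0}, {"offset": [0, 0, 45], "twist": 0, "grip": 0}, {"offset": [0, 0, 70], "twist": 0, "grip": 0}, {"offset": [0, 0, 90], "twist": 0, "grip": 0}, {"offset": [0, 0, 96], "twist": 0, "grip": 0}]'

```text
time: 11.85
tool_pos: [0.4974, -0.2368, 0.2882]
tool_rot: [-0.003, 0.16, 0.987, 0.001]
contact_force: [0.1, 1.0, -3.0]
gripper_width: 0.267
```

Emit:
play_rows --increments '[{"offset": [0, 0, 5], "twist": 0, "grip": 0}, {"offset": [0, 0, 9], "twist": 0, "grip": 0}, {"offset": [0, 0, 12], "twist": 0, "grip": 0}, {"offset": [0, 0, 12], "twist": 0, "grip": 0}]'

```text
time: 12.18
tool_pos: [0.4987, -0.238, 0.2805]
tool_rot: [0.001, 0.16, 0.987, -0.0]
contact_force: [0.8, -0.1, -1.8]
gripper_width: 0.27
```

Emit:
play_rows --increments '[{"offset": [0, 0, 1], "twist": 0, "grip": 0}, {"offset": [0, 0, 2], "twist": 0, "grip": 0}, {"offset": [0, 0, 2], "twist": 0, "grip": 0}, {"offset": [0, 0, 2], "twist": 0, "grip": 0}]'

```text
time: 12.52
tool_pos: [0.4989, -0.2382, 0.2799]
tool_rot: [0.001, 0.16, 0.987, -0.0]
contact_force: [-3.0, 2.1, 6.4]
gripper_width: 0.265
```

Seated (+6.4 N, tool at the same height as when I gripped it). Now I'll open slowly and retract.

Emit:
play_rows --increments '[{"offset": [0, 0, 0], "twist": 0, "grip": 0.35}, {"offset": [0, 0, 0], "twist": 0, "grip": 0.5}, {"offset": [0, 0, 0], "twist": 0, "grip": 0.8}, {"offset": [0, 0, 0], "twist": 0, "grip": 1}, {"offset": [0, 0, 0], "twist": 0, "grip": 1}]'

```text
time: 12.93
tool_pos: [0.4984, -0.2379, 0.2776]
tool_rot: [-0.0, 0.16, 0.987, 0.0]
contact_force: [0.1, 0.8, -0.3]
gripper_width: 0.9
```

Emit:
play_rows --increments '[{"offset": [0, 0, 0], "twist": 0, "grip": 1}, {"offset": [0, 0, 0], "twist": 0, "grip": 1}, {"offset": [0, 0, 0], "twist": 0, "grip": 1}, {"offset": [0, 0, -20], "twist": 0, "grip": 1}, {"offset": [0, 0, -50], "twist": 0, "grip": 1}]'

```text
time: 13.35
tool_pos: [0.4972, -0.2371, 0.3242]
tool_rot: [-0.004, 0.16, 0.987, 0.002]
contact_force: [0.6, -0.3, 0.7]
gripper_width: 1.003
```

Emit:
play_rows --increments '[{"offset": [0, 0, -30], "twist": 0, "grip": 1}, {"offset": [0, 0, -60], "twist": 0, "grip": 1}, {"offset": [0, 0, -75], "twist": 0, "grip": 1}, {"offset": [0, 0, -75], "twist": 0, "grip": 1}]'

```text
time: 13.68
tool_pos: [0.4991, -0.2383, 0.4083]
tool_rot: [0.004, 0.16, 0.987, -0.002]
contact_force: [-0.4, 0.1, 1.3]
gripper_width: 0.996
```

```bash
python3 - <<'E'
from m import *
s=manip.state();print(s["tool_pos"],s["joint_pos"],s["gripper_width"])
G=(45,120,60),(85,255,255)
for c,roi in(("scene",(400,240,480,380)),("top",(200,230,260,280))):
    manip.grab_frame(c);tips(c,["rod_grip","pin_green_grip","pin_green_line"])
    a=blob(c,*G,roi);print(a,ray(c,*a[:2],.09))
    globals()[c]=a
print(tri(scene,top))
a=manip.grab_frame("scene")
cv2.imwrite('pics/c4.png',np.hstack([cv2.resize(a[110:310,180:330],(360,480)),cv2.resize(a[240:440,300:480],(432,480))]))
E
```

```text
[ 0.49914639 -0.23834121  0.40825533] [-5.80031470e-01 -1.23416824e-01  1.77866652e+00 -1.98741364e-05
  1.47720600e+00 -1.82908161e+00] 0.9957233464473781
scene rod_grip 0.78 [ 0.499 -0.235  0.124] [232 182]
scene pin_green_grip 0.65 [0.431 0.256 0.095] [437 300]
scene pin_green_grip 0.63 [ 0.437  0.256 -0.   ] [429 350]
scene pin_green_line 0.75 [0.431 0.258 0.062] [436 318]
(436.73087431693983, 303.27131147540985, 610.0) [0.43231215 0.25711165 0.09      ]
top rod_grip 0.74 [ 0.498 -0.237  0.125] [458 221]
top pin_green_grip 0.75 [ 0.517 -0.004  0.092] [346 215]
top pin_green_grip 0.67 [0.432 0.256 0.093] [226 253]
top pin_green_line 0.57 [0.43  0.253 0.06 ] [231 255]
top pin_green_line 0.35 [0.49  0.345 0.076] [188 228]
(225.95065789473685, 253.20285087719296, 152.0) [0.43226103 0.25668246 0.09      ]
[0.4321682  0.25684543 0.08976245]
```

View pics/c4.png

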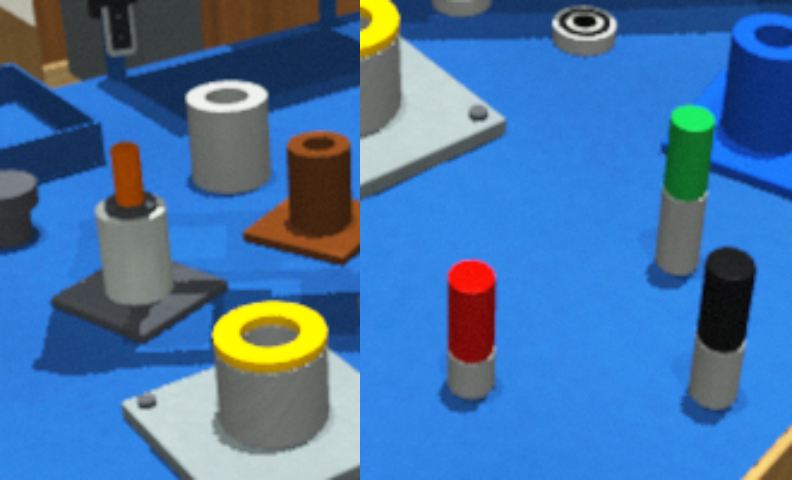

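The rod is back in its stand (orange handle at scene (232,182)) and all three pins still stand. Now the green pin at (0.432, 0.2565).

Emit:
play_rows --increments '[{"offset": [10, 20, 0], "twist": 0, "grip": 1}, {"offset": [26, 54, 0], "twist": 0, "grip": 1}, {"offset": [42, 88, 0], "twist": 0, "grip": 1}, {"offset": [59, 122, 0], "twist": 0, "grip": 1}, {"offset": [76, 156, 0], "twist": 0, "grip": 1}]'

```text
time: 14.65
tool_pos: [0.475, -0.0644, 0.4026]
tool_rot: [0.0, 0.161, 0.987, 0.0]
contact_force: [0.7, 0.8, 0.2]
gripper_width: 1.001
```

Emit:
play_rows --increments '[{"offset": [17, 34, 0], "twist": 0, "grip": 1}, {"offset": [34, 68, 0], "twist": 0, "grip": 1}, {"offset": [51, 102, 0], "twist": 0, "grip": 1}, {"offset": [68, 136, 0], "twist": 0, "grip": 1}, {"offset": [85, 170, 0], "twist": 0, "grip": 1}]'

```text
time: 15.07
tool_pos: [0.448, 0.124, 0.4029]
tool_rot: [0.0, 0.16, 0.987, 0.0]
contact_force: [0.1, -0.2, 0.1]
gripper_width: 1.0
```

Emit:
play_rows --increments '[{"offset": [17, 34, 0], "twist": 0, "grip": 1}, {"offset": [34, 68, 0], "twist": 0, "grip": 1}, {"offset": [51, 102, 0], "twist": 0, "grip": 1}, {"offset": [59, 122, 0], "twist": 0, "grip": 1}, {"offset": [59, 122, 20], "twist": 0, "grip": 1}]'

```text
time: 15.48
tool_pos: [0.4315, 0.2606, 0.387]
tool_rot: [0.003, 0.158, 0.987, 0.003]
contact_force: [-0.2, 0.1, 0.6]
gripper_width: 1.003
```

Emit:
play_rows --increments '[{"offset": [0, 0, 20], "twist": 0, "grip": 1}, {"offset": [0, 0, 40], "twist": 0, "grip": 1}, {"offset": [0, 0, 40], "twist": 0, "grip": 1}, {"offset": [0, 0, 40], "twist": 0, "grip": 1}]'

```text
time: 15.82
tool_pos: [0.431, 0.2566, 0.3416]
tool_rot: [-0.001, 0.16, 0.987, -0.001]
contact_force: [-0.6, 0.9, 0.3]
gripper_width: 0.996
```

```bash
python3 - <<'E'
from h import *
for i in range(2):
    a=manip.grab_frame("scene");s=manip.state();print(s["tool_pos"],s["tool_rot"])
print(px("scene",s["tool_pos"]-[0,0,.155]))
tips("scene",["pin_green_grip"])
cv2.imwrite('pics/c5.png',cv2.resize(a[180:440,300:520],(508,600)))
E
```

```text
[0.43147165 0.25673634 0.34315204] [2.30804035e-06 1.60272446e-01 9.87072815e-01 2.05583592e-05]
[0.43176512 0.25679469 0.34411687] [8.19617849e-04 1.60324814e-01 9.87063836e-01 5.16334973e-04]
(np.float64(443.4512475351112), np.float64(245.7382952866191))
scene pin_green_grip 0.6 [0.432 0.257 0.093] [437 301]
```

View pics/c5.png

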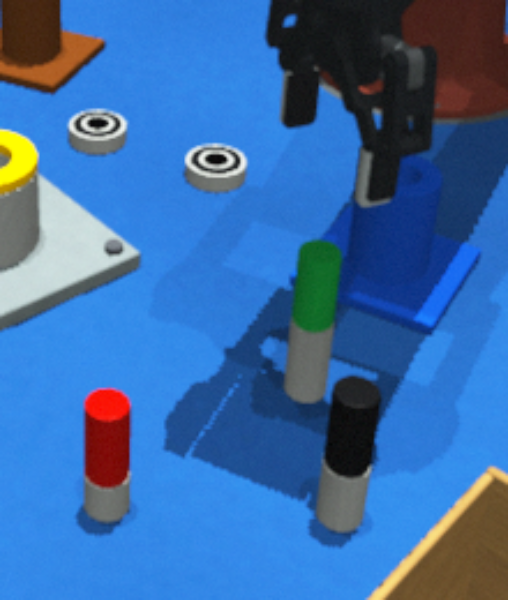

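The open jaws straddle the axis of the green pin (scene (437,300)), and black is clear of the near finger. I'll descend.

Emit:
play_rows --increments '[{"offset": [0, 0, 20], "twist": 0, "grip": 1}, {"offset": [0, 0, 45], "twist": 0, "grip": 1}, {"offset": [0, 0, 70], "twist": 0, "grip": 1}, {"offset": [0, 0, 88], "twist": 0, "grip": 1}, {"offset": [0, 0, 93], "twist": 0, "grip": 1}]'

```text
time: 16.38
tool_pos: [0.4307, 0.2563, 0.2478]
tool_rot: [-0.001, 0.16, 0.987, -0.001]
contact_force: [0.3, -0.2, -0.4]
gripper_width: 1.001
```

Emit:
play_rows --increments '[{"offset": [0, 0, 0], "twist": 0, "grip": 0.7}, {"offset": [0, 0, 0], "twist": 0, "grip": 0.5}, {"offset": [0, 0, 0], "twist": 0, "grip": 0.4}, {"offset": [0, 0, 0], "twist": 0, "grip": 0.3}, {"offset": [0, 0, 0], "twist": 0, "grip": 0}]'

```text
time: 16.8
tool_pos: [0.4319, 0.257, 0.2513]
tool_rot: [0.001, 0.16, 0.987, 0.001]
contact_force: [-1.9, -2.8, 25.7]
gripper_width: 0.302
```

Emit:
play_rows --increments '[{"offset": [0, 0, 0], "twist": 0, "grip": 0}, {"offset": [0, 0, 0], "twist": 0, "grip": 0}, {"offset": [0, 0, 0], "twist": 0, "grip": 0}, {"offset": [0, 0, 0], "twist": 0, "grip": 0}, {"offset": [0, 0, 0], "twist": 0, "grip": 0}]'

```text
time: 17.22
tool_pos: [0.4321, 0.257, 0.2515]
tool_rot: [0.001, 0.16, 0.987, 0.001]
contact_force: [-0.2, -0.5, 5.4]
gripper_width: 0.302
```

Emit:
play_rows --increments '[{"offset": [0, 0, -15], "twist": 0, "grip": 0}, {"offset": [0, 0, -45], "twist": 0, "grip": 0}, {"offset": [0, 0, -80], "twist": 0, "grip": 0}, {"offset": [0, 0, -115], "twist": 0, "grip": 0}, {"offset": [0, 0, -130], "twist": 0, "grip": 0}]'

```text
time: 17.63
tool_pos: [0.4318, 0.257, 0.3845]
tool_rot: [0.003, 0.16, 0.987, 0.002]
contact_force: [0.4, 0.4, -2.0]
gripper_width: 0.303
```

Emit:
play_rows --increments '[{"offset": [0, 0, 0], "twist": 0, "grip": 0}, {"offset": [0, 0, 0], "twist": 0, "grip": 0}]'

```text
time: 17.8
tool_pos: [0.4312, 0.2567, 0.3796]
tool_rot: [0.0, 0.16, 0.987, 0.0]
contact_force: [-0.1, -0.4, -3.9]
gripper_width: 0.297
```

Emit:
play_rows --increments '[{"offset": [-14, -19, 0], "twist": 0, "grip": 0}, {"offset": [-34, -46, 0], "twist": 0, "grip": 0}, {"offset": [-54, -73, 0], "twist": 0, "grip": 0}, {"offset": [-74, -100, 0], "twist": 0, "grip": 0}, {"offset": [-94, -127, 0], "twist": 0, "grip": 0}]'

```text
time: 18.22
tool_pos: [0.4796, 0.1051, 0.3758]
tool_rot: [-0.003, 0.16, 0.987, -0.001]
contact_force: [0.8, 0.6, -2.7]
gripper_width: 0.3
```

Emit:
play_rows --increments '[{"offset": [-20, -27, 0], "twist": 0, "grip": 0}, {"offset": [-40, -54, 0], "twist": 0, "grip": 0}, {"offset": [-60, -81, 0], "twist": 0, "grip": 0}, {"offset": [-67, -91, 0], "twist": 0, "grip": 0}, {"offset": [-67, -91, 10], "twist": 0, "grip": 0}]'

```text
time: 18.63
tool_pos: [0.5156, -0.0034, 0.3684]
tool_rot: [-0.0, 0.162, 0.987, -0.0]
contact_force: [0.4, 0.6, -2.2]
gripper_width: 0.298
```

```bash
python3 - <<'E'
from h import *
for i in range(2):
    a=manip.grab_frame("scene");s=manip.state();print(s["tool_pos"],s["contact_force"])
print(px("scene",s["tool_pos"]-[0,0,.155]),px("scene",s["tool_pos"]-[0,0,.2515]))
tips("scene",["pin_green_grip","pin_green","pin_green_line","bore_mouth"])
b=manip.grab_frame("top");tips("top",["bore_mouth"])
cv2.imwrite('pics/c6.png',np.hstack([cv2.resize(a[130:330,200:400],(400,400)),cv2.resize(b[130:330,250:450],(400,400))]))
E
```

```text
[ 0.51442232 -0.00184458  0.36494137] [-0.57240457  0.22476421 -5.68171958]
[ 0.51401906 -0.00080526  0.36510113] [-0.0194819  -0.22689025 -4.04642689]
(np.float64(289.0041278109893), np.float64(184.40383957584305)) (np.float64(291.8531202504837), np.float64(236.1577067523158))
scene pin_green_grip 0.74 [ 0.51  -0.003  0.205] [291 186]
scene pin_green 0.76 [ 0.514 -0.002  0.114] [291 236]
scene pin_green_line 0.82 [ 0.51  -0.     0.174] [292 204]
scene pin_green_line 0.47 [ 0.517 -0.002  0.113] [290 237]
scene bore_mouth 0.98 [ 0.513 -0.001  0.087] [293 249]
top bore_mouth 0.81 [ 0.517 -0.003  0.089] [346 215]
```

View pics/c6.png

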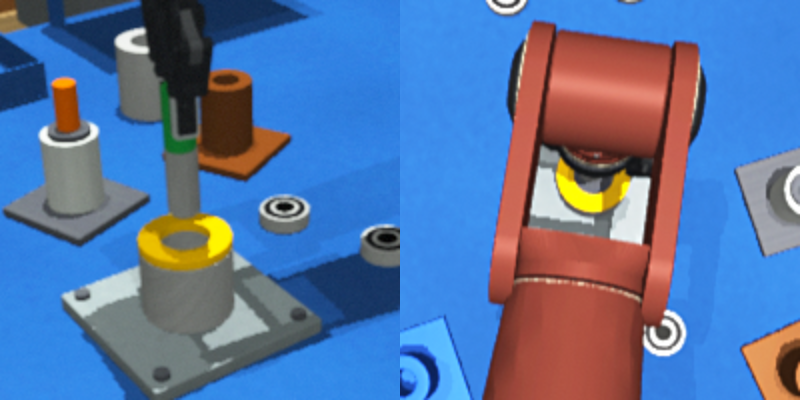

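The pin hangs vertically over the bore, foot at scene about (291,236) and mouth at (293,249). I'll lower it slowly.

Emit:
play_rows --increments '[{"offset": [0, 0, 12], "twist": 0, "grip": 0}, {"offset": [0, 0, 24], "twist": 0, "grip": 0}, {"offset": [0, 0, 34], "twist": 0, "grip": 0}, {"offset": [0, 0, 42], "twist": 0, "grip": 0}, {"offset": [0, 0, 42], "twist": 0, "grip": 0}]'

```text
time: 19.45
tool_pos: [0.5141, -0.0008, 0.3242]
tool_rot: [-0.003, 0.16, 0.987, -0.0]
contact_force: [-0.6, -0.1, -3.4]
gripper_width: 0.3
```

Emit:
play_rows --increments '[{"offset": [0, 0, 12], "twist": 0, "grip": 0}, {"offset": [0, 0, 24], "twist": 0, "grip": 0}, {"offset": [0, 0, 34], "twist": 0, "grip": 0}, {"offset": [0, 0, 40], "twist": 0, "grip": 0}, {"offset": [0, 0, 42], "twist": 0, "grip": 0}]'

```text
time: 19.87
tool_pos: [0.5145, -0.0009, 0.2836]
tool_rot: [-0.002, 0.16, 0.987, -0.0]
contact_force: [-0.7, -0.2, -2.2]
gripper_width: 0.297
```

Emit:
play_rows --increments '[{"offset": [0, 0, 2], "twist": 0, "grip": 0}, {"offset": [0, 0, 4], "twist": 0, "grip": 0}, {"offset": [0, 0, 4], "twist": 0, "grip": 0}, {"offset": [0, 0, 4], "twist": 0, "grip": 0}]'

```text
time: 20.2
tool_pos: [0.5153, -0.001, 0.2821]
tool_rot: [0.0, 0.16, 0.987, 0.0]
contact_force: [-0.6, 0.3, -3.2]
gripper_width: 0.302
```

Emit:
play_rows --increments '[{"offset": [0, 0, 1], "twist": 0, "grip": 0}, {"offset": [0, 0, 2], "twist": 0, "grip": 0}, {"offset": [0, 0, 3], "twist": 0, "grip": 0}, {"offset": [0, 0, 3], "twist": 0, "grip": 0}, {"offset": [0, 0, 3], "twist": 0, "grip": 0}]'

```text
time: 20.62
tool_pos: [0.5154, -0.0011, 0.2795]
tool_rot: [0.0, 0.16, 0.987, -0.0]
contact_force: [-0.9, 0.4, 1.6]
gripper_width: 0.305
```

The pin bottomed at TCP z = 0.2795, exactly where a 62 mm bore puts it. Releasing.

Emit:
play_rows --increments '[{"offset": [0, 0, 0], "twist": 0, "grip": 0.38}, {"offset": [0, 0, 0], "twist": 0, "grip": 0.5}, {"offset": [0, 0, 0], "twist": 0, "grip": 0.8}, {"offset": [0, 0, 0], "twist": 0, "grip": 1}, {"offset": [0, 0, 0], "twist": 0, "grip": 1}]'

```text
time: 21.03
tool_pos: [0.5152, -0.001, 0.2787]
tool_rot: [0.0, 0.16, 0.987, 0.0]
contact_force: [0.9, 0.6, 0.3]
gripper_width: 0.902
```

Emit:
play_rows --increments '[{"offset": [0, 0, 0], "twist": 0, "grip": 1}, {"offset": [0, 0, 0], "twist": 0, "grip": 1}, {"offset": [0, 0, -15], "twist": 0, "grip": 1}, {"offset": [0, 0, -40], "twist": 0, "grip": 1}, {"offset": [0, 0, -75], "twist": 0, "grip": 1}]'

```text
time: 21.45
tool_pos: [0.514, -0.0009, 0.3511]
tool_rot: [-0.004, 0.16, 0.987, -0.0]
contact_force: [0.2, 0.6, 0.1]
gripper_width: 0.999
```

Emit:
play_rows --increments '[{"offset": [0, 0, -30], "twist": 0, "grip": 1}, {"offset": [0, 0, -60], "twist": 0, "grip": 1}, {"offset": [0, 0, -60], "twist": 0, "grip": 1}, {"offset": [0, 0, -60], "twist": 0, "grip": 1}, {"offset": [0, 0, -60], "twist": 0, "grip": 1}]'

```text
time: 21.87
tool_pos: [0.5149, -0.001, 0.413]
tool_rot: [-0.0, 0.16, 0.987, -0.0]
contact_force: [-0.6, -0.6, 0.2]
gripper_width: 1.002
```

```bash
python3 - <<'E'
from h import *
a=manip.grab_frame("scene");s=manip.state();print(s["time"],s["tool_pos"],s["contact_force"],s["gripper_width"])
tips("scene",["pin_green_line","pin_green_grip","rod_grip","pin_red_grip","pin_black_grip"])
cv2.imwrite('pics/c7.png',np.hstack([cv2.resize(a[110:310,200:350],(360,480)),cv2.resize(a[240:440,300:480],(432,480))]))
E
```

```text
21.9167 [ 0.51478123 -0.00092592  0.41201372] [ 0.98473688 -0.44334029 -0.99221644] 0.9966849651966863
scene pin_green_line 0.92 [ 0.513 -0.001  0.087] [293 249]
scene pin_green_grip 0.95 [ 0.514 -0.     0.122] [292 232]
scene rod_grip 0.9 [ 0.501 -0.236  0.124] [231 182]
scene pin_red_grip 0.83 [0.599 0.255 0.062] [347 367]
scene pin_black_grip 0.67 [0.498 0.347 0.078] [452 364]
scene pin_black_grip 0.27 [ 0.51  -0.002  0.087] [294 249]
```

View pics/c7.png

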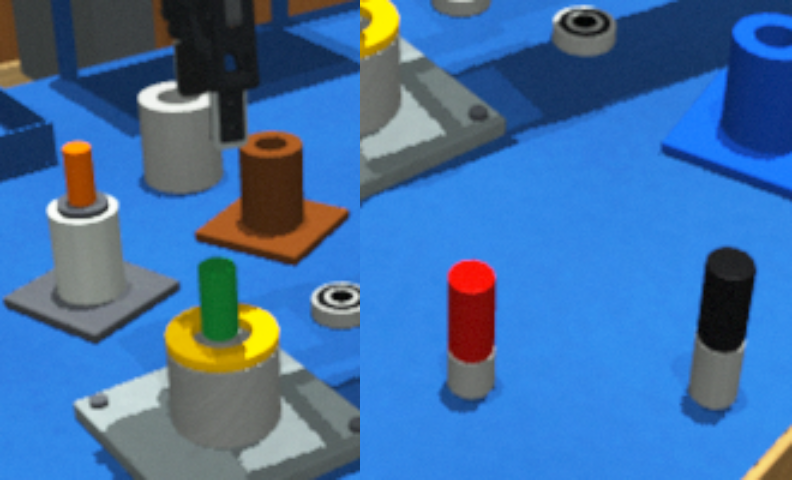

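The green pin stands upright in the bore with its line at the rim (scene (293,249)). The rod hangs in its stand at (232,182), and red and black haven't moved.

```bash
python3 -c "
from plant import manip
print(manip.job_done())"
```

```text
the job is handed in; nothing more can be done
None
```

I probed the bore with the depth rod, hung the rod back in its stand, put the green pin in the bore and handed the job in at about 22 s on the robot's clock. The hand-in reports no verdict.

- **Depth:** Nothing pushed back at the 30 mm or 46 mm depths. The tip was pressed in at 62 mm with about 2.4 N, an estimated 4 mm of travel, so the green pin with its 62 mm shank was the right one. The plunger's travel itself was not measured.
- **Rod:** It seated at the same tool height as when I gripped it, and the detector puts its handle within about 2 mm of where it started.
- **Green pin:** It bottomed at the predicted height. The detector puts its line at z = 0.087 m against the rim's 0.090 m, within its own error, and the picture shows it upright.
- **Other pins:** Red and black are within about 3 mm of their starting points. The gripper is open and well clear.

The scene and top cameras disagreed by about 5 mm on the bore and stand positions. I used the averages, which left enough clearance, and no other check failed.

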